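Clip the measuring scoop onto its stand

TASK

Pick up the small measuring scoop with the snap hook and hang it on the stand: press the sprung gate of the hook gently down onto the front bar of the eye until the bar is inside the hook and the gate has snapped shut behind it, then let go so that the scoop hangs still from the bar. The eye's height on its post is not exactly known, so feel for it, press no harder than the spring needs, and leave the other things on the worktop where they are.

Things in the scene. Friction and masses are not known exactly. Their poses are not given: they have to be found in the camera images.
- scoop: steel measuring cup (52 mm wide, 31 mm high), wooden grip, steel snap hook; 175 mm long, 90 g, stands upright on cup and a foot at y = -62 mm. Origin at bottom height; z up; hook points along -y, cup at y = 2 to 56 mm. Hook, at x = 0: closed loop of 6 mm wire, y = -64 to -117 mm (pointed nose), back on top (centre z = 36 mm), sprung gate below (5 mm wire, centre z = 14 mm).
- grip (a point): centre of the wooden grip, a block 16 mm wide (x), 44 mm long (y) and 18 mm high (z), at (0, -42, 28) mm in the scoop's frame; same axes as the scoop. Pinch it across x from above.
- mouth (a point): point on the shut gate, at (0, -85, 14) mm in the scoop's frame, same axes. Gate: from its hinge at y = -68 to the hook's lip, which starts at y = -94 mm. A bar pressed up from below at y = -76 to -90 mm swings it up into the hook; after 14 mm or more of travel from first touch the bar can slide over the lip to the crook; after 21 mm it meets the hook's rigid back.
- crook (a point): where the bar's centre comes to lie inside the nose of the hook, beyond the gate's tip, at (0, -101, 24.5) mm in the scoop's frame; same axes. Drawing the scoop back (towards its cup, 16 mm) brings the bar here, and the gate springs shut behind it. Let go, the scoop swings down, cup lowest, and comes to rest in some 6 s.
- gate (a joint): angle of the sprung gate: 0 shut, up to 1.2 rad when pushed up into the hook. Pressing a bar up through it takes about 2 N at the first touch, up to about 5 N when well open; the light wire of hook and eye must not be loaded beyond 12 N.
- stand: fixed stand: base 150 x 170 x 12 mm, post (14 mm thick, 268 mm high) at (20, 80) mm in its frame, carriage with the eye. Origin on the worktop, z up. Eye: closed level loop of 8 mm wire; front bar along y from -20 to +20 mm at x = -35 mm (robot side), sides run back to a cross arm at x = 20 mm; all clear in front and below. Height of the wire's centre: 185 to 245 mm, unmeasured, fixed.
- measure_1: bystander: steel measuring cup 74 x 133 x 41 mm with a plain flat handle and no hook; origin under its middle
- ramekin_0: bystander: white ramekin, 69 mm wide, 42 mm high; origin under its middle
- timer: bystander: round kitchen timer, 69 mm wide, 60 mm high; origin under its middle
- cutter_star: bystander: star-shaped tin pastry cutter, 70 mm wide, 25 mm high; origin under its middle
- cutter_heart: bystander: heart-shaped tin pastry cutter, 64 mm wide, 25 mm high; origin under its middle

How it is judged (in metres and radians):
On the way:
1. the gate is pressed open on the eye, the scoop up at the height of the eye (value of joint gate above 0.3 rad and contact force between scoop and stand above 0.8 N and height (world z) of mouth above 0.16 m), for 0.04 s.
At the end, for the whole second after the job is handed in: The scoop hangs still (under 0.1 m/s) from the eye's front bar, cup down (origin below 160 mm), its weight on the stand, the gate shut (below 0.08 rad), the crook of its hook at the bar: within 12 mm across it, between the eye's sides, 170 to 260 mm high (x of crook in the frame of stand between -0.047 and -0.023 m and y of crook in the frame of stand between -0.022 and 0.022 m and height (world z) of crook between 0.17 and 0.26 m and height (world z) of scoop below 0.16 m and value of joint gate below 0.08 rad and contact force between scoop and stand above 0.15 N and linear speed of scoop below 0.1 m/s); the robot touches nothing.
It fails at once if the scoop is pressed or knocked against the stand with more than 12 N (contact force between scoop and stand above 12 N).
It fails at once if the robot pushes the stand with more than 10 N (contact force between any of the fingers, the arm and stand above 10 N).
It fails at once if one of the other things on the worktop is moved by more than 25 mm (distance of any of measure_1, ramekin_0, timer, cutter_star, cutter_heart from where it was at the start of the episode above 0.025 m).
It also fails if it takes over 61 s, if anything falls off the work surface, if the arm or the gripper's body presses on something with over 40 N, if the wrist force passes 120 N, or if a joint passes its speed limit or range.

ROBOT

A 6-joint arm with a two-finger parallel gripper is mounted at the origin on a cart in front of the work surface, level with it; the furniture and walls round the work are solid. World frame = base frame: x ahead of the robot, y to its left, z up, the work surface at z = 0. Lengths are in mm, angles in rad, forces in N, time in s.
With the tool pointing down it reaches from about 325 to 875 mm from the base axis. Payload 4.4 kg.
Tool frame: the origin (TCP) lies on the front face of the gripper's body, between the roots of the fingers; the fingertips stand tip_reach ahead of it and the grasp point (between the pads) lies 54 mm ahead of it (tip_reach is the distance from the TCP to the fingertips, in mm); z points along the fingers, y is the line along which they close (so a half turn about z gives the same grasp; the last joint's range is limited). The gripper opens to 85 mm and grips with 20 to 120 N. Pads are 22 mm wide; open, the fingers measure 114 mm over their backs; the gripper's body (76 mm by 85 mm) begins 54 mm behind the grasp point. The pads swing forward as they close: fully open they stand 13 mm farther back than shut.
Start: joints at [0.995, 0.207, 1.542, -0, 1.393, -0.15], TCP at [237.513, 523.656, 303.882] pointing down, gripper open.
Joint ranges: [-2.73, 2.73], [-0.86, 2.22], [0.23, 2.46], [-1.11, 4.25], [0.08, 2.63], [-2.82, 2.82]. Speed limits (rad/s): [2.79, 2.79, 3.14, 3.14, 3.14, 3.14].

INTERFACE

Orientations are given as a unit quaternion [x, y, z, w].
In Python, from rig import observe, snapshot, finish_job, recognise, trace, tip_reach gives the robot as it stands. The module is installed in compiled form; this text tells all that it offers.
- The arm moves only by the tool send_rows, never from a script. Its argument "series" is one flat list of numbers, 5 for each row, row after row: the shift along the tool's x, y, z in mm, then the turn about the tool's z in degrees, then the gripper command: -1 is fully open, 1 is shut, values between are in proportion. In form: [x, y, z, turn, gripper, x, y, z, turn, gripper, ...]. A call has exactly 8 rows; each row shifts and turns the commanded pose from where the row before left it, along the tool's axes as they then stand; what a row does not reach is not made up. A row lasts 1/8 s, in which the tool goes at most 62.5 mm and 10.7 degrees, less where a joint would pass 70% of its speed; a pose out of reach is approached as far as the arm can. A call is refused whole if a number of a shift passes 62.5 or a number of a turn 10.7, either way. A call with a gripper value outside its range is refused whole. The fingers move at their own pace and stop on an object; "squeeze" is the grip in N (left out, the last holds). Time passes only in rows, so rows that do not move let the fingers close, or fill a call up. It gives the time, the measured TCP pose, the force, the opening and the grip force at its end, in the units of the state.
- observe(): the state, without advancing time (a new reading comes with each control period).
- snapshot(name): name is "side" or "top"; returns a dict with "image" (400x640x3 uint8, red, green, blue), "fx", "fy", "cx", "cy" (pixels), "view" (4x4, takes a point from world to camera coordinates). Camera axes: x right, y up, looking along -z (the intrinsics and any distortion apply to the point x, -y, -z); pixel columns grow to the right and rows downward; lengths in mm; the calibration is good to about 2 mm. A picture is of the moment at which its call begins. There is no depth.
- finish_job(): hands the job in; it is judged then, once.
Trained networks look in a picture, given as the dict that the camera call returned (one of the last four; its "shot" number tells which), for a name from the list of things; names that differ only in an ending like _2 or _b are one class to them, and where a whole thing is asked for, a point or a joint stands for the part that bears it (a point fixed in the world has none). Each returns a list of dicts, best first, with "p" (0 to 1); they miss things now and then, are a little off and sometimes report something else, mostly with a low value. They report only what shows in the picture. A call takes as long as a camera call.
- recognise(picture, thing): "extent" ([left, top, width, height] as shares, 0 to 1, of the picture: columns of its width, rows of its height, round what is visible of it).
- trace(picture, thing): "pixels" (400x640 bool, what is visible of it) and "extent" ([left, top, width, height] as shares, 0 to 1, of the picture: columns of its width, rows of its height, round what is visible of it).
The state is a dict: "time_s": time; "joint_positions": joint angles; "dq": joint speeds; "joint_torque": joint torques, N m; "tcp_pos": TCP position; "ee_rot": TCP orientation; "force": force on the tool from outside, world axes, zero at the start; "moment": the same for the moment, N m; "gripper_width": opening from 0.0 (shut) to 1.0 (fully open); "finger_force": force on a finger pad.
Only numpy, scipy, OpenCV 4.12 (cv2) and the standard library are available. Lean on these libraries where they do the work, as an engineer would, in place of code of your own. Each camera call takes 0.05 s, during which the arm holds its last target. There are 200 camera calls.

## Working session

There is one attempt and no reset: what is moved stays moved. The work goes in short steps, Python scripts to look and compute and a tool call to move; the robot and the scene stay as the last step left them, time stands still between calls to the robot, and variables do not carry over. Pictures are saved under pics/ and viewed, at most 10 in all, crops included, and the job is handed in when it is done.

Besides the shell and the picture viewer there is one more tool, called by a JSON object that holds its "method" and its "body", one argument or row to a line. send_rows: Moves the arm, as the interface text tells. Its arguments: {"type":"object","properties":{"series":{"type":"array","items":{"type":"number"}},"squeeze":{"type":"number"}},"required":["series"]}

```bash
mkdir -p pics; cat > h.py <<'E'
import numpy as np, cv2
from rig import *
def proj(s,P):
    P=np.atleast_2d(P).astype(float); V=np.array(s["view"]); c=P@V[:3,:3].T+V[:3,3]
    return np.c_[s["cx"]+s["fx"]*c[:,0]/-c[:,2], s["cy"]-s["fy"]*c[:,1]/-c[:,2]]
def ray(s,u,v):
    V=np.array(s["view"]);R=V[:3,:3];o=-R.T@V[:3,3]
    d=R.T@np.array([(u-s["cx"])/s["fx"],-(v-s["cy"])/s["fy"],-1.]);return o,d
def onz(s,u,v,z):
    o,d=ray(s,u,v);return o+d*(z-o[2])/d[2]
def save(s,n,box=None,k=1):
    im=s["image"][...,::-1]
    if box: l,t,w,h=box; im=im[t:t+h,l:l+w]
    cv2.imwrite("pics/"+n,cv2.resize(np.ascontiguousarray(im),None,fx=k,fy=k,interpolation=cv2.INTER_CUBIC))
E
python3 - <<'E'
from h import *
np.set_printoptions(precision=3,suppress=True)
print(tip_reach, observe())
for n in("top","side"):
    s=snapshot(n);save(s,n+"0.png")
    print(n,{k:s[k] for k in s if k!="image"})
    o,_=ray(s,0,0);print("cam",o)
    for t in["scoop","grip","mouth","stand","measure_1","ramekin_0","timer","cutter_star","cutter_heart"]:
        for r in recognise(s,t)[:2]:
            e=np.array(r["extent"])*[640,400,640,400];print(t,round(r["p"],2),e.round(),onz(s,e[0]+e[2]/2,e[1]+e[3]/2,20).round())
E
```

```text
72.6 {'time_s': 0.0, 'joint_positions': array([ 0.995,  0.207,  1.543, -0.   ,  1.393, -0.151]), 'dq': array([ 0.001, -0.001, -0.001,  0.002,  0.   ,  0.001]), 'joint_torque': array([ -0.001, -38.304, -29.159,  -0.   ,   0.011,   0.   ]), 'tcp_pos': array([237.184, 523.155, 302.717]), 'ee_rot': array([ 0.211,  0.977, -0.001, -0.   ]), 'force': array([ 0.573, -0.022,  0.322]), 'moment': array([ 0.045,  0.045, -0.015]), 'finger_force': 0.0, 'gripper_width': 1.0017722289115896}
top {'fx': 390.11575276311356, 'fy': 390.11575276311356, 'cx': 319.20945902084213, 'cy': 203.12504870186407, 'view': array([[   -0.01 ,    -1.   ,     0.012,    41.818],
       [    0.992,    -0.009,     0.127,  -525.001],
       [   -0.127,     0.013,     0.992, -1041.646],
       [    0.   ,     0.   ,     0.   ,     1.   ]]), 'shot': 1}
cam [ 388.742   51.212 1099.39 ]
scoop 0.61 [317. 202.  50.  28.] [490. -27.  20.]
grip 0.78 [311. 198.  59.  38.] [489. -21.  20.]
mouth 0.86 [314. 196.  53.  38.] [493. -24.  20.]
stand 0.66 [200. 144.  90.  73.] [593. 245.  20.]
measure_1 0.77 [155. 203.  41.  39.] [476. 434
[... 395 characters left out ...]
423, 'view': array([[    0.806,    -0.592,     0.015,  -418.535],
       [    0.354,     0.502,     0.789,  -259.088],
       [   -0.475,    -0.63 ,     0.614, -1262.191],
       [    0.   ,     0.   ,     0.   ,     1.   ]]), 'shot': 2}
cam [-170.607 -913.707  985.625]
scoop 0.68 [303. 219.  36.  16.] [493. -45.  20.]
mouth 0.58 [295. 217.  47.  22.] [486. -40.  20.]
stand 0.66 [274. 109.  52.  89.] [695. 368.  20.]
measure_1 0.54 [231. 154.  20.  19.] [462. 439.  20.]
ramekin_0 0.75 [343. 186.  15.  20.] [681.  30.  20.]
timer 0.89 [368. 204.  21.  30.] [ 677. -121.   20.]
cutter_star 0.86 [336. 290.  26.  21.] [ 378. -333.   20.]
cutter_heart 0.55 [386. 237.  22.  19.] [ 632. -254.   20.]
```

```bash
python3 - <<'E'
from h import *
a=snapshot("top");b=snapshot("side")
A=cv2.resize(np.ascontiguousarray(a["image"][130:250,190:390]),(800,480),interpolation=cv2.INTER_CUBIC)[...,::-1]
cv2.imwrite("pics/a.png",A)
B=cv2.resize(np.ascontiguousarray(b["image"][100:250,240:410]),(680,600),interpolation=cv2.INTER_CUBIC)[...,::-1]
cv2.imwrite("pics/b.png",B)
E
```

```text
(no output)
```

View pics/a.png

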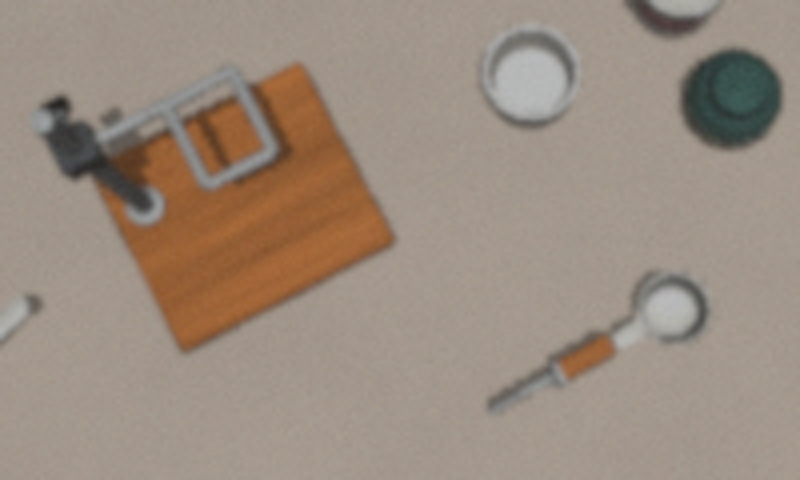

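View pics/b.png

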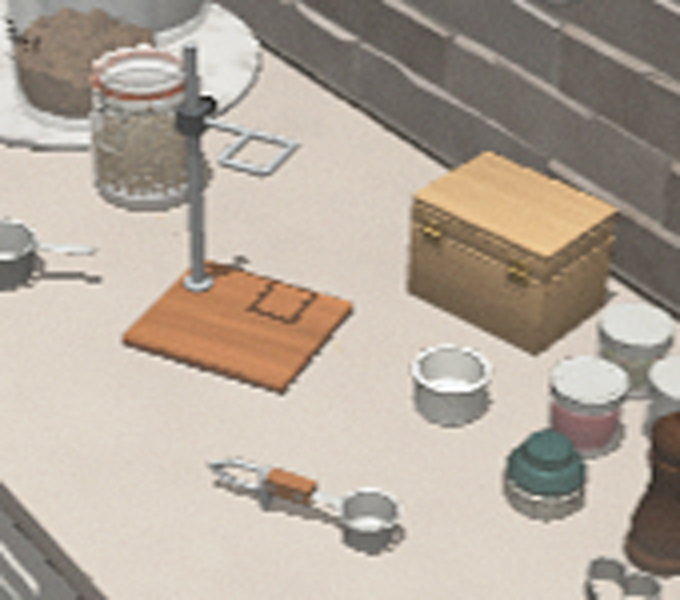

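The top crop (4x, offset 190,130) shows the scoop with its nose at (492,406), cup at (671,307) and grip at (585,356). The stand base corners are at (300,65), (393,240) and (185,350), and the eye's front bar runs (275,152)-(210,187). The side crop (4x, offset 240,100) shows the eye loop with corners near (218,160), (265,173), (298,147) and (245,130).

```bash
cat > fit.py <<'E'
from h import *
from scipy.optimize import least_squares
np.set_printoptions(precision=1,suppress=True)
a=snapshot("top");b=snapshot("side")
T=lambda p:np.array(p,float)/4+[190-.4,130-.4]
S=lambda p:np.array(p,float)/4+[240-.4,100-.4]
def rot(t):return np.array([[np.cos(t),-np.sin(t),0],[np.sin(t),np.cos(t),0],[0,0,1]])
def world(q,P):return np.array(P,float)@rot(q[2]).T+[q[0],q[1],0]
# stand: x,y,yaw,h
bt=T([(300,65),(393,240),(185,350)]); B=[(75,-85,12),(-75,-85,12),(-75,85,12)]
bs=S([(352,305),(280,388),(122,338)])
et=T([(275,152),(210,187)]); 
def E(h):return [(-35,-20,h),(-35,20,h)]
def res(q):
    return np.r_[(proj(a,world(q,B))-bt).ravel(),(proj(b,world(q,B))-bs).ravel(),(proj(a,world(q,E(q[3])))-et).ravel()]
r=least_squares(res,[600,240,-.5,215]);print(r.x,np.degrees(r.x[2]),r.fun)
q=r.x
L=[(-35,-20,q[3]),(-35,20,q[3]),(20,20,q[3]),(20,-20,q[3])]
print("side-pred eye crop",(proj(b,world(q,L))-[239.6,99.6])*4)
for h in(185,200,215,230,245):print(h,((proj(b,world(q,[(-35,-20,h),(-35,20,h)]))-[239.6,99.6])*4).ravel(),((proj(a,world(q,[(-35,-20,h),(-35,20,h)]))-[189.6,129.6])*4).ravel())
print("front corners",world(q,L[:2]))
# scoop
st=T([(492,406),(585,356),(671,307)]);P=[(0,-117,30),(0,-42,37),(0,29,31)]
def rs(q):return (proj(a,world(q,P))-st).ravel()
r2=least_squares(rs,[500,-20,2.]);print("scoop",r2.x,np.degrees(r2.x[2]),r2.fun,"grip",world(r2.x,[(0,-42,28)]))
print("side pred",(proj(b,world(r2.x,P))-[239.6,99.6])*4)
E
python3 fit.py
```

```text
[598.7 223.9   0.5 212.5] 27.697965212879804 [ 2.7 -3.4  3.8 -1.6  1.9 -0.7  2.  -0.5  2.3  0.   0.8 -0.2 -4.6  4.1
 -3.9  3.4]
side-pred eye crop [[243.6 155.2]
 [202.4 144.3]
 [232.6 116.6]
 [273.  126.9]]
185 [243.9 183.  203.2 172. ] [263.6 177.8 203.4 209. ]
200 [243.7 167.9 202.8 157. ] [259.7 172.7 198.6 204.4]
215 [243.5 152.6 202.4 141.8] [255.8 167.4 193.6 199.6]
230 [243.4 137.1 201.9 126.3] [251.7 161.9 188.5 194.6]
245 [243.2 121.5 201.5 110.8] [247.4 156.2 183.1 189.5]
front corners [[577.  190.  212.5]
 [558.4 225.4 212.5]]
scoop [502.7 -45.1   3.6] 208.3785149151494 [-0.8  0.6 -0.  -0.3  0.8 -0.3] grip [[482.8  -8.1  28. ]]
side pred [[207.  456.8]
 [287.8 476.2]
 [366.8 507.2]]
```

```bash
cat >> fit.py <<'E'
print('---- eye only')
et=T([(275,152),(210,187),(170,108),(237,70)]);es=S([(265,173),(218,160),(245,131),(298,147)])
for flip in(0,):
    def L(h):return [(-35,-20,h),(-35,20,h),(20,20,h),(20,-20,h)]
    def re(q):return np.r_[(proj(a,world(q,L(q[3])))-et).ravel(),(proj(b,world(q,L(q[3])))-es).ravel()]
    r=least_squares(re,[600,240,.5,215]);q=r.x;print(q,np.degrees(q[2]),r.fun);print(world(q,L(q[3])));print("mid bar",world(q,[(-35,0,q[3])]))
    print("post",(proj(a,world(q,[(20,80,12)]))-[189.6,129.6])*4,(proj(b,world(q,[(20,80,12)]))-[239.6,99.6])*4)
    for z,px in zip((12,)*3,bt):
        w=onz(a,*px,12);print("base corner in stand",(w-[q[0],q[1],0])@rot(q[2]))
E
python3 fit.py | sed -n '/eye only/,$p'
```

```text
---- eye only
[611.4 215.8   0.5 195.3] 27.453918473682233 [-0.1  0.3  1.  -0.6  0.6 -1.1 -1.1  0.8 -1.  -0.2  0.6  0.3  1.2  0.6
 -2.  -0.8]
[[589.6 181.9 195.3]
 [571.1 217.4 195.3]
 [619.9 242.8 195.3]
 [638.4 207.3 195.3]]
mid bar [[580.4 199.7 195.3]]
post [[149.9 207. ]] [[196.5 286.5]]
base corner in stand [ 62.4 -60.3  12. ]
base corner in stand [-81.2 -60.6  12. ]
base corner in stand [-82.3 103.3  12. ]
```

{"method": "send_rows", "body": {
  "series": [-43,-37,0,0,-1,-43,-37,0,0,-1,-43,-37,0,0,-1,-43,-37,0,0,-1,-43,-37,0,0,-1,-43,-37,0,0,-1,-43,-37,0,0,-1,-43,-37,0,0,-1],
  "squeeze": 30
}}

```text
time_s: 2.3
tcp_pos: [429.1, 110.3, 304.3]
ee_rot: [0.211, 0.977, 0.0, 0.001]
force: [0.2, 0.9, -0.6]
gripper_width: 1.001
finger_force: 0.0
```

{"method": "send_rows", "body": {
  "series": [-40,-35,0,0,-1,-40,-35,0,0,-1,-19,-17,0,0,-1,0,0,30,9.3,-1,0,0,30,9.3,-1,0,0,30,9.3,-1,0,0,0,9.3,-1,0,0,0,0,-1]
}}

```text
time_s: 3.3
tcp_pos: [482.7, -8.2, 213.6]
ee_rot: [0.511, 0.859, -0.0, -0.0]
force: [0.7, -0.4, -0.1]
gripper_width: 0.998
finger_force: 0.0
```

```bash
cat >> h.py <<'E'
from scipy.spatial.transform import Rotation as Ro
def todelta(target):
    o=observe();R=Ro.from_quat(o["ee_rot"]).as_matrix()
    print("tcp",o["tcp_pos"].round(1),"tool y ang",np.degrees(np.arctan2(R[1,1],R[0,1])).round(2),"delta tool",(R.T@(np.array(target)-o["tcp_pos"])).round(1),"F",o["force"].round(2),"t",o["time_s"],"w",round(o["gripper_width"],3))
    return R
E
python3 -c "
from h import *
todelta([482.8,-8.1,81])
a=snapshot('top');save(a,'c.png',(270,160,160,120),5)
b=snapshot('side');save(b,'d.png',(270,170,100,80),6)
print(proj(a,[482.8,-8.1,37]),proj(b,[482.8,-8.1,37]))
"
```

```text
tcp [482.7  -8.2 213.6] tool y ang 28.51 delta tool [-1.000e-01  2.000e-01  1.326e+02] F [ 0.68 -0.43 -0.13] t 3.3 w 0.998
[[335.84061033 218.25740868]] [[311.55500529 218.65290674]]
```

View pics/d.png

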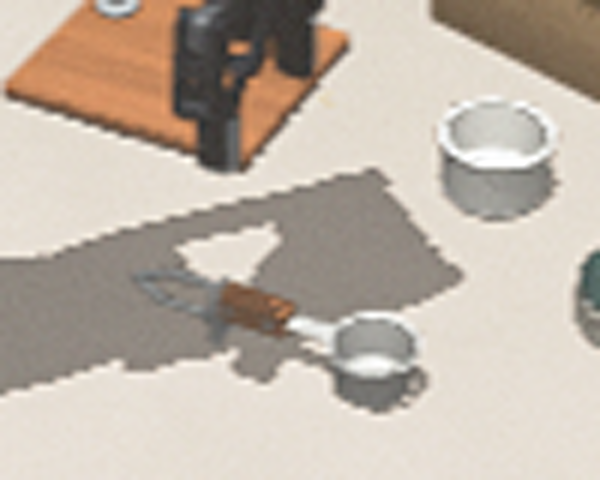

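The side crop (6x, offset 270,170) shows the scoop clear between the open fingers: grip at about (258,305), nose tip (135,275), cup (375,345). I'll refine the scoop pose from both views.

```bash
cat > f2.py <<'E'
from h import *
from scipy.optimize import least_squares
np.set_printoptions(precision=2,suppress=True)
a=snapshot("top");b=snapshot("side")
def rot(t):return np.array([[np.cos(t),-np.sin(t),0],[np.sin(t),np.cos(t),0],[0,0,1]])
W=lambda q,P:np.array(P,float)@rot(q[2]).T+[q[0],q[1],0]
def hullc(s,q):  # pixel centroid of projected grip block
    P=[(x,-42+y,28+z) for x in(-8,8) for y in(-22,22) for z in(-9,9)]
    h=cv2.convexHull(proj(s,W(q,P)).astype(np.float32)); m=cv2.moments(h);return np.array([m["m10"],m["m01"]])/m["m00"]
obs={}
for n,s,c in(("t",a,(336,218)),("s",b,(313,220))):
    hsv=cv2.cvtColor(s["image"],cv2.COLOR_RGB2HSV)
    m=(hsv[...,0]<18)&(hsv[...,1]>110)
    k=np.zeros_like(m);k[c[1]-12:c[1]+13,c[0]-16:c[0]+17]=1;m&=k
    v,u=np.nonzero(m);obs[n]=np.array([u.mean(),v.mean()]);print(n,m.sum(),obs[n])
q0=[502.7,-45.1,np.radians(208.4)]
print(hullc(a,q0),hullc(b,q0))
tips=np.array([(135/6+270-.4,275/6+170-.4)])
r=least_squares(lambda q:np.r_[hullc(a,q)-obs["t"],hullc(b,q)-obs["s"],(q[2]-q0[2])*40],q0)
print(r.x,np.degrees(r.x[2]),r.fun,"grip",W(r.x,[(0,-42,28)]),"side nose",proj(b,W(r.x,[(0,-117,30)])),tips)
E
python3 f2.py
```

```text
t 0 [nan nan]
s 21 [312.67 219.86]
[335.72 218.53] [311.55 220.77]f2.py:15: RuntimeWarning: Mean of empty slice.
  v,u=np.nonzero(m);obs[n]=np.array([u.mean(),v.mean()]);print(n,m.sum(),obs[n])
  ret = ret.dtype.type(ret / rcount)
Traceback (most recent call last):
  File "f2.py", line 19, in <module>
    r=least_squares(lambda q:np.r_[hullc(a,q)-obs["t"],hullc(b,q)-obs["s"],(q[2]-q0[2])*40],q0)
ValueError: Residuals are not finite in the initial point.
```

{"method": "send_rows", "body": {
  "series": [-1,1,20,0,-1,-1,0,22,0,-1,0,0,22,0,-1,0,0,22,0,-1,0,0,22,0,-1,0,0,16,0,-1,0,0,8,0,-1,0,0,0,0,-1]
}}

```text
time_s: 4.5
tcp_pos: [484.5, -9.4, 81.7]
ee_rot: [0.512, 0.859, -0.0, -0.0]
force: [-0.1, 0.2, 0.1]
gripper_width: 0.999
finger_force: 0.0
```

{"method": "send_rows", "body": {
  "series": [0,0,0,0,0,0,0,0,0,0.4,0,0,0,0,0.7,0,0,0,0,1,0,0,0,0,1,0,0,0,0,1,0,0,0,0,1,0,0,0,0,1],
  "squeeze": 40
}}

```text
time_s: 5.5
tcp_pos: [484.7, -9.4, 82.1]
ee_rot: [0.512, 0.859, 0.0, 0.0]
force: [-1.2, -0.6, 4.3]
gripper_width: 0.178
finger_force: 43.7
```

{"method": "send_rows", "body": {
  "series": [0,0,-15,0,1,0,0,-30,0,1,0,0,-36,0,1,0,0,-36,0,1,0,0,-36,0,1,0,0,-36,0,1,0,0,-36,0,1,0,0,-31,0,1]
}}

```text
time_s: 6.5
tcp_pos: [484.4, -9.4, 339.8]
ee_rot: [0.512, 0.859, 0.0, 0.001]
force: [1.3, 0.6, -0.9]
gripper_width: 0.177
finger_force: 42.9
```

{"method": "send_rows", "body": {
  "series": [0,0,0,7.5,1,0,0,0,10,1,0,0,0,10,1,0,0,0,10,1,0,0,0,10,1,0,0,0,10,1,0,0,0,10,1,0,0,0,10,1]
}}

```text
time_s: 7.5
tcp_pos: [484.3, -9.4, 338.1]
ee_rot: [0.938, 0.347, 0.0, 0.0]
force: [-0.2, 0.6, -0.3]
gripper_width: 0.175
finger_force: 42.9
```

```bash
python3 -c "
from h import *
np.set_printoptions(precision=2,suppress=True)
R=todelta([542.3,179.8,340])
a=snapshot('top');b=snapshot('side')
p=observe()['tcp_pos'];print(p,proj(a,p),proj(b,p))
c=proj(b,p+[0,0,-54])[0].round().astype(int);print(c)
save(b,'e.png',(c[0]-50,c[1]-50,100,100),6)
"
```

```text
tcp [484.3  -9.4 338.1] tool y ang -49.43 delta tool [ 167.1 -106.    -1.9] F [-0.19  0.63 -0.26] t 7.5 w 0.175
[484.3   -9.39 338.09] [[344.8  203.92]] [[312.75 138.4 ]]
[313 154]
```

View pics/e.png

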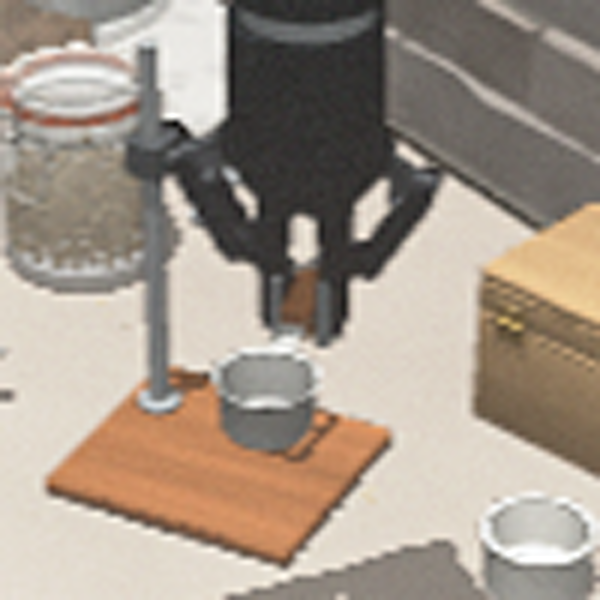

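The side crop (6x, offset 263,104) shows the scoop held level between the pads, with the cup rim centred near (267,372) and its bottom near (267,445).

```bash
python3 -c "
from h import *
from scipy.optimize import least_squares
np.set_printoptions(precision=2,suppress=True)
b=snapshot('side');o=observe();p=o['tcp_pos'];R=Ro.from_quat(o['ee_rot']).as_matrix()
obs=np.array([267,372])/6+[263-.4,104-.4]
f=lambda e,dz:proj(b,p-(71+e)*R[:,0]+[0,0,-51+dz])[0]
print('obs',obs)
for e,dz in((0,0),(5,0),(-5,0),(0,5),(0,-5)):print(e,dz,f(e,dz))
r=least_squares(lambda q:f(*q)-obs,[0,0]);print(r.x,r.fun)
for q in trace(b,'scoop')[:2]:
  m=q['pixels'];v,u=np.nonzero(m);print(q['p'],m.sum(),u.min(),u.max(),v.min(),v.max())
"
```

```text
obs [307.1 165.6]
0 0 [306.86 166.67]
5 0 [306.43 167.63]
-5 0 [307.28 165.71]
0 5 [306.86 165.18]
0 -5 [306.86 168.15]
[-2.84  1.77] [ 0. -0.]
0.73 307 299 315 149 178
```

{"method": "send_rows", "body": {
  "series": [0,0,0,6.5,1,0,0,0,6.5,1,0,0,0,0,1,0,0,0,0,1,0,0,0,0,1,0,0,0,0,1,0,0,0,0,1,0,0,0,0,1]
}}

```text
time_s: 8.7
tcp_pos: [484.6, -9.4, 337.9]
ee_rot: [0.97, 0.241, 0.0, 0.0]
force: [-0.8, 0.4, -0.5]
gripper_width: 0.182
finger_force: 42.9
```

```bash
python3 -c "
from h import *
todelta([542.3,179.8,340])"
```

```text
tcp [484.6  -9.4 337.9] tool y ang -62.09 delta tool [ 139.6 -140.2   -2.1] F [-0.75  0.43 -0.5 ] t 8.7 w 0.182
```

{"method": "send_rows", "body": {
  "series": [15,-15,0,0,1,25,-25,0,0,1,30,-30,0,0,1,30,-30,0,0,1,25,-25,0,0,1,14.6,-15,0,0,1,0,0,0,0,1,0,0,0,0,1]
}}

```text
time_s: 9.7
tcp_pos: [542.3, 178.8, 337.7]
ee_rot: [0.971, 0.241, -0.0, 0.0]
force: [0.4, -0.0, -1.1]
gripper_width: 0.178
finger_force: 42.9
```

```bash
python3 -c "
from h import *
todelta([542.3,179.8,270])
a=snapshot('top');b=snapshot('side')
A=cv2.resize(np.ascontiguousarray(a['image'][130:210,210:310]),(600,480),interpolation=cv2.INTER_CUBIC)[...,::-1]
cv2.imwrite('pics/f.png',A)
save(b,'g.png',(255,90,100,100),6)
"
```

```text
tcp [542.3 178.8 337.7] tool y ang -62.13 delta tool [ 0.6 -0.9 67.7] F [ 0.38 -0.02 -1.09] t 9.7 w 0.178
```

View pics/f.png

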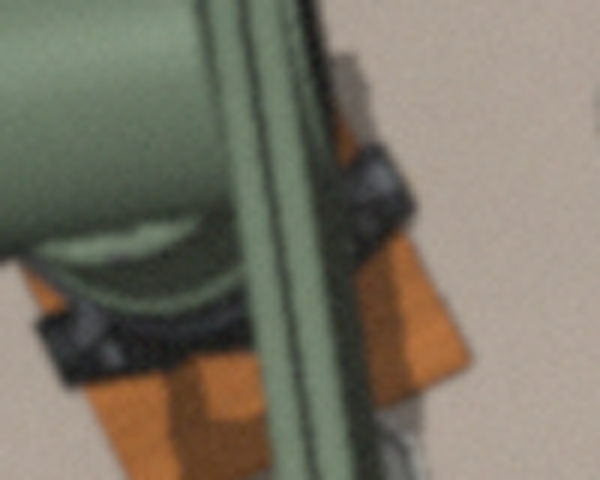

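View pics/g.png

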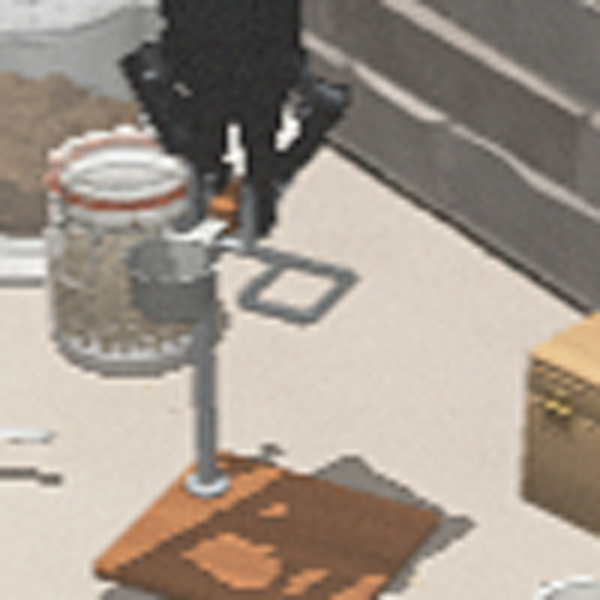

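The side crop (6x, offset 255,90) shows the eye clear at front corners (303,320) and (245,300), which agrees with the fit. The scoop is above it and to its left, and the top view is hidden by the arm.

{"method": "send_rows", "body": {
  "series": [2,-1,4,0,1,0,0,9,0,1,0,0,12,0,1,0,0,12,0,1,0,0,10,0,1,0,0,6,0,1,0,0,3,0,1,0,0,0,0,1]
}}

```text
time_s: 10.8
tcp_pos: [543.8, 181.5, 281.9]
ee_rot: [0.97, 0.241, 0.0, 0.0]
force: [-1.2, 0.1, -0.3]
gripper_width: 0.182
finger_force: 42.9
```

```bash
python3 -c "
from h import *
todelta([542.3,179.8,270])
b=snapshot('side');save(b,'i.png',(265,95,80,75),8)
"
```

```text
tcp [543.8 181.5 281.9] tool y ang -62.09 delta tool [-2.1  0.8 11.9] F [-1.21  0.05 -0.33] t 10.8 w 0.182
```

View pics/i.png

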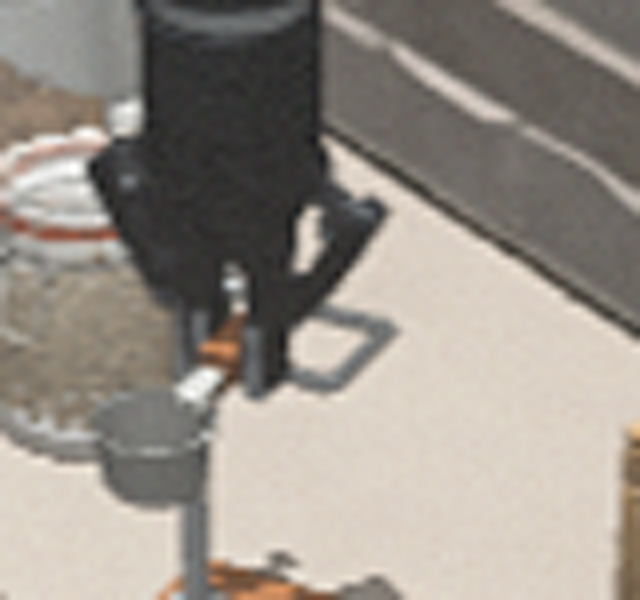

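The side crop (8x, offset 265,95) shows the cup rim centre at about (153,425), the grip at (222,350) and the eye's front-right corner at (335,388). I'll check the lateral alignment numerically.

```bash
python3 -c "
from h import *
from scipy.optimize import least_squares
np.set_printoptions(precision=1,suppress=True)
b=snapshot('side');o=observe();p=o['tcp_pos'];R=Ro.from_quat(o['ee_rot']).as_matrix()
c=lambda P:(proj(b,P)-[264.6,94.6])*8
print('cup',c(p-71*R[:,0]+[0,0,-51]),'griptop',c(p+[0,0,-45]),'mouth',c(p+43*R[:,0]+[0,0,-68]))
print('bar',c([[589.6,181.9,195.3],[571.1,217.4,195.3],[580.4,199.7,195.3],[619.9,242.8,195.3],[638.4,207.3,195.3]]))
"
```

```text
cup [[149.2 421.1]] griptop [[232.6 329.4]] mouth [[281.3 331.6]]
bar [[322.3 384.6]
 [240.5 362.6]
 [281.2 373.4]
 [299.8 306.8]
 [380.2 327.7]]
```

{"method": "send_rows", "body": {
  "series": [0,0,0.5,0,1,0,0,0.5,0,1,0,0,0.5,0,1,0,0,0.5,0,1,0,0,0.5,0,1,0,0,0.5,0,1,0,0,0.5,0,1,0,0,0.5,0,1]
}}

```text
time_s: 11.9
tcp_pos: [543.7, 181.5, 277.8]
ee_rot: [0.97, 0.241, -0.0, -0.0]
force: [-1.1, -0.4, -0.0]
gripper_width: 0.179
finger_force: 42.9
```

{"method": "send_rows", "body": {
  "series": [0,0,0.5,0,1,0,0,0.5,0,1,0,0,0.5,0,1,0,0,0.5,0,1,0,0,0.5,0,1,0,0,0.5,0,1,0,0,0,0,1,0,0,0,0,1]
}}

```text
time_s: 12.9
tcp_pos: [543.8, 181.5, 274.9]
ee_rot: [0.97, 0.241, 0.0, 0.0]
force: [0.4, -0.1, -1.0]
gripper_width: 0.18
finger_force: 42.9
```

{"method": "send_rows", "body": {
  "series": [0,0,0.5,0,1,0,0,0.5,0,1,0,0,0.5,0,1,0,0,0.5,0,1,0,0,0.5,0,1,0,0,0,0,1,0,0,0,0,1,0,0,0,0,1]
}}

```text
time_s: 13.9
tcp_pos: [543.8, 181.5, 272.4]
ee_rot: [0.97, 0.241, 0.0, 0.0]
force: [0.2, 0.0, -0.7]
gripper_width: 0.18
finger_force: 42.9
```

{"method": "send_rows", "body": {
  "series": [0,0,0.5,0,1,0,0,0.5,0,1,0,0,0.5,0,1,0,0,0.5,0,1,0,0,0,0,1,0,0,0,0,1,0,0,0,0,1,0,0,0,0,1]
}}

```text
time_s: 14.9
tcp_pos: [543.8, 181.5, 270.4]
ee_rot: [0.971, 0.241, 0.0, 0.0]
force: [-0.1, 0.4, -0.4]
gripper_width: 0.178
finger_force: 42.9
```

```bash
python3 -c "
from h import *
print(observe()['force'],observe()['moment'])"
```

```text
[-0.1169565   0.42443646 -0.39045657] [-0.00321487 -0.03078228  0.02746276]
```

{"method": "send_rows", "body": {
  "series": [0,0,0.5,0,1,0,0,0.5,0,1,0,0,0.5,0,1,0,0,0.5,0,1,0,0,0,0,1,0,0,0,0,1,0,0,0,0,1,0,0,0,0,1]
}}

```text
time_s: 15.9
tcp_pos: [543.8, 181.5, 268.5]
ee_rot: [0.971, 0.241, 0.0, 0.0]
force: [-0.3, 0.8, 0.5]
gripper_width: 0.178
finger_force: 43.0
```

{"method": "send_rows", "body": {
  "series": [0,0,0.5,0,1,0,0,0.5,0,1,0,0,0.5,0,1,0,0,0.5,0,1,0,0,0,0,1,0,0,0,0,1,0,0,0,0,1,0,0,0,0,1]
}}

```text
time_s: 16.9
tcp_pos: [543.7, 181.5, 266.4]
ee_rot: [0.97, 0.241, -0.0, -0.0]
force: [-2.4, -1.2, 2.9]
gripper_width: 0.181
finger_force: 43.3
```

{"method": "send_rows", "body": {
  "series": [0,0,0.5,0,1,0,0,0.5,0,1,0,0,0,0,1,0,0,0,0,1,0,0,0,0,1,0,0,0,0,1,0,0,0,0,1,0,0,0,0,1]
}}

```text
time_s: 17.9
tcp_pos: [543.7, 181.4, 265.3]
ee_rot: [0.971, 0.241, -0.0, 0.0]
force: [-3.1, -0.4, 2.7]
gripper_width: 0.181
finger_force: 43.3
```

```bash
python3 -c "
from h import *
for i in range(4):
  o=observe();print(o['tcp_pos'].round(1),o['force'].round(2),o['moment'].round(3)); snapshot('side')"
```

```text
[543.7 181.4 265.3] [-3.12 -0.44  2.7 ] [-0.137  0.274 -0.008]
[543.7 181.4 265.4] [-2.22 -1.14  2.24] [-0.151  0.314 -0.037]
[543.7 181.4 265.3] [-2.73 -0.9   3.59] [-0.131  0.298 -0.026]
[543.7 181.4 265.3] [-2.49 -0.51  1.9 ] [-0.121  0.314  0.024]
```

{"method": "send_rows", "body": {
  "series": [0,0,0.5,0,1,0,0,0.5,0,1,0,0,0.5,0,1,0,0,0.5,0,1,0,0,0,0,1,0,0,0,0,1,0,0,0,0,1,0,0,0,0,1]
}}

```text
time_s: 19.1
tcp_pos: [543.8, 181.5, 263.4]
ee_rot: [0.971, 0.241, 0.0, -0.0]
force: [-2.4, -0.5, 2.6]
gripper_width: 0.18
finger_force: 43.3
```

```bash
cat > ff.py <<'E'
from h import *
F=[];M=[]
for i in range(5):
  o=observe();F.append(o['force']);M.append(o['moment']); snapshot('side')
F=np.mean(F,0);M=np.mean(M,0);u=np.array([.886,.463]);print(o['tcp_pos'].round(1),'Fu',F[:2]@u,'Fv',F[:2]@[-.463,.886],'Fz',F[2],'Mv',M[:2]@[-.463,.886],o['time_s'])
E
python3 ff.py
```

```text
[543.8 181.5 263.4] Fu -2.8555730251972657 Fv 0.49504807179553856 Fz 2.771732855760079 Mv 0.252510970375961 19.3
```

{"method": "send_rows", "body": {
  "series": [0,0,0.5,0,1,0,0,0.5,0,1,0,0,0.5,0,1,0,0,0.5,0,1,0,0,0.5,0,1,0,0,0.5,0,1,0,0,0,0,1,0,0,0,0,1]
}}

```text
time_s: 20.35
tcp_pos: [544.1, 181.6, 260.7]
ee_rot: [0.97, 0.241, 0.001, -0.0]
force: [-1.3, 0.7, 4.6]
gripper_width: 0.18
finger_force: 43.5
```

```bash
python3 ff.py
```

```text
[544.  181.6 260.7] Fu 0.10260920013879316 Fv 0.8753797729323897 Fz 4.906438307008605 Mv -0.19500176956355186 20.55
```

```bash
python3 -c "
from h import *
a=snapshot('top');b=snapshot('side')
A=cv2.resize(np.ascontiguousarray(a['image'][140:200,220:290]),(560,480),interpolation=cv2.INTER_CUBIC)
B=cv2.resize(np.ascontiguousarray(b['image'][105:165,270:330]),(480,480),interpolation=cv2.INTER_CUBIC)
cv2.imwrite('pics/j.png',B[...,::-1])
"
```

```text
(no output)
```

View pics/j.png

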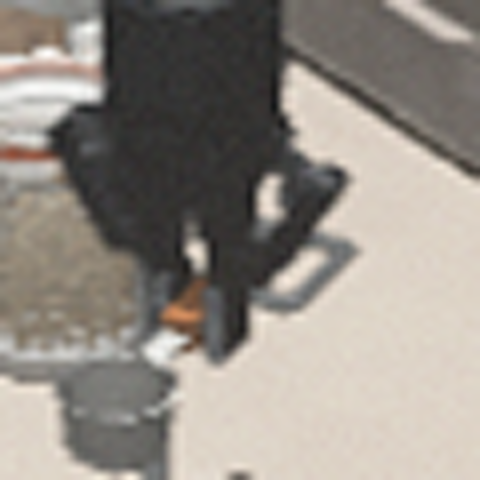

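The side crop (8x, offset 270,105) shows the scoop still level, cup free, and the eye's front-right corner at (290,305). The hook is hidden behind the fingers.

{"method": "send_rows", "body": {
  "series": [0,0,0.5,0,1,0,0,0.5,0,1,0,0,0.5,0,1,0,0,0,0,1,0,0,0,0,1,0,0,0,0,1,0,0,0,0,1,0,0,0,0,1]
}}

```text
time_s: 21.7
tcp_pos: [543.8, 181.3, 258.9]
ee_rot: [0.971, 0.241, -0.0, 0.0]
force: [-0.6, -1.6, 4.9]
gripper_width: 0.177
finger_force: 43.7
```

```bash
python3 ff.py
```

```text
[543.8 181.3 258.9] Fu -0.15050301878659927 Fv -1.1522610717013402 Fz 5.077632131806328 Mv -0.1750564731059242 21.9
```

{"method": "send_rows", "body": {
  "series": [-0.5,0,0.5,0,1,-0.5,0,0.5,0,1,-0.5,0,0.5,0,1,-0.5,0,0.5,0,1,0,0,0.5,0,1,0,0,0.5,0,1,0,0,0,0,1,0,0,0,0,1]
}}

```text
time_s: 22.95
tcp_pos: [541.8, 180.5, 255.7]
ee_rot: [0.97, 0.241, -0.0, -0.0]
force: [-0.6, -0.7, 4.8]
gripper_width: 0.176
finger_force: 43.6
```

```bash
python3 ff.py
```

```text
[541.8 180.6 255.7] Fu -0.8245678992059863 Fv 0.2268835846202937 Fz 3.946562319080731 Mv -0.09279221721087585 23.15
```

{"method": "send_rows", "body": {
  "series": [0,0,0.5,0,1,0,0,0.5,0,1,0,0,0.5,0,1,0,0,0.5,0,1,0,0,0.5,0,1,0,0,0.5,0,1,0,0,0,0,1,0,0,0,0,1]
}}

```text
time_s: 24.2
tcp_pos: [541.8, 180.4, 252.6]
ee_rot: [0.971, 0.241, -0.0, 0.0]
force: [-0.6, -0.0, 3.3]
gripper_width: 0.18
finger_force: 43.5
```

```bash
python3 ff.py
```

```text
[541.8 180.4 252.7] Fu -1.3587597929136677 Fv -0.3388505332696662 Fz 3.4424631621860384 Mv 0.04761423319940278 24.4
```

{"method": "send_rows", "body": {
  "series": [0,0,0.4,0,1,0,0,0.4,0,1,0,0,0.4,0,1,0,0,0.4,0,1,0,0,0,0,1,0,0,0,0,1,0,0,0,0,1,0,0,0,0,1]
}}

```text
time_s: 25.45
tcp_pos: [542.0, 180.6, 251.3]
ee_rot: [0.97, 0.241, 0.0, -0.0]
force: [-0.5, -0.4, 4.2]
gripper_width: 0.172
finger_force: 43.5
```

```bash
python3 ff.py
```

```text
[541.9 180.5 251.2] Fu -0.9249292124152225 Fv 0.4041998377412936 Fz 3.9583959398668114 Mv -0.03178481380261795 25.65
```

{"method": "send_rows", "body": {
  "series": [-1,0,0,0,1,-1,0,0,0,1,-1,0,0,0,1,-1,0,0,0,1,-1,0,0,0,1,-1,0,0,0,1,-1,0,0,0,1,-1,0,0,0,1]
}}

```text
time_s: 26.7
tcp_pos: [534.8, 176.8, 251.2]
ee_rot: [0.97, 0.241, -0.0, -0.0]
force: [-0.6, -0.6, 2.4]
gripper_width: 0.177
finger_force: 43.4
```

```bash
python3 ff.py
```

```text
[534.6 176.7 251. ] Fu -1.0878295039313253 Fv 0.22369830274017216 Fz 1.569484305339882 Mv -0.0714199747034612 26.9
```

{"method": "send_rows", "body": {
  "series": [-1,0,0,0,1,-1,0,0,0,1,-1,0,0,0,1,-1,0,0,0,1,-1,0,0,0,1,-1,0,0,0,1,0,0,0,0,1,0,0,0,0,1]
}}

```text
time_s: 27.95
tcp_pos: [529.6, 174.0, 251.1]
ee_rot: [0.97, 0.241, -0.0, -0.0]
force: [0.4, -0.2, -1.2]
gripper_width: 0.179
finger_force: 43.0
```

```bash
python3 ff.py
```

```text
[529.6 174.  251.2] Fu 0.19199387177946228 Fv -0.32221889976366225 Fz -1.1118470609215074 Mv -0.01627245139096668 28.15
```

{"method": "send_rows", "body": {
  "series": [-0.5,0,0,0,1,-0.5,0,0,0,1,-0.5,0,0,0,1,-0.5,0,0,0,1,0,0,0,0,1,0,0,0,0,1,0,0,0,0,1,0,0,0,0,1]
}}

```text
time_s: 29.2
tcp_pos: [528.0, 173.1, 251.4]
ee_rot: [0.971, 0.241, 0.0, -0.0]
force: [1.6, 0.6, -1.0]
gripper_width: 0.18
finger_force: 43.0
```

```bash
python3 ff.py
```

```text
[528.  173.1 251.4] Fu 1.329877247164449 Fv -0.21064597656762823 Fz -0.2622546113466071 Mv -0.21315518391230637 29.4
```

{"method": "send_rows", "body": {
  "series": [0.5,0,0.5,0,1,0.5,0,0.5,0,1,0,0,0.5,0,1,0,0,0.5,0,1,0,0,0,0,1,0,0,0,0,1,0,0,0,0,1,0,0,0,0,1]
}}

```text
time_s: 30.45
tcp_pos: [529.0, 173.6, 250.0]
ee_rot: [0.97, 0.241, 0.001, 0.0]
force: [-0.6, -0.8, 4.3]
gripper_width: 0.176
finger_force: 43.7
```

```bash
python3 ff.py
```

```text
[529.1 173.5 250. ] Fu -1.3595461102468 Fv 0.010513157861560152 Fz 5.059418430496993 Mv -0.20775169816670175 30.65
```

{"method": "send_rows", "body": {
  "series": [0,0,-0.5,0,1,0,0,-0.4,0,1,0,0,0,0,1,0,0,0,0,1,0,0,0,0,1,0,0,0,0,1,0,0,0,0,1,0,0,0,0,1]
}}

```text
time_s: 31.7
tcp_pos: [528.9, 173.5, 250.3]
ee_rot: [0.97, 0.241, 0.0, 0.0]
force: [0.9, 0.5, 3.8]
gripper_width: 0.181
finger_force: 43.5
```

```bash
python3 ff.py
```

```text
[528.9 173.5 250.3] Fu 1.3876186558659678 Fv -0.6783201045840452 Fz 3.4069325912859 Mv -0.5142441790182941 31.9
```

{"method": "send_rows", "body": {
  "series": [0,0,-0.5,0,1,0,0,-0.5,0,1,0,0,0,0,1,0,0,0,0,1,0,0,0,0,1,0,0,0,0,1,0,0,0,0,1,0,0,0,0,1]
}}

```text
time_s: 32.95
tcp_pos: [528.5, 173.5, 251.0]
ee_rot: [0.97, 0.241, -0.0, -0.0]
force: [2.2, 1.2, 0.7]
gripper_width: 0.181
finger_force: 43.2
```

```bash
python3 ff.py
```

```text
[528.6 173.5 251.1] Fu 1.9293016277935942 Fv -0.18987365051620553 Fz 0.541372085642206 Mv -0.47045475675197146 33.15
```

{"method": "send_rows", "body": {
  "series": [0,0,0,0,-1,0,0,0,0,-1,0,0,0,0,-1,0,0,-20,0,-1,0,0,-35,0,-1,0,0,-40,0,-1,0,0,-30,0,-1,0,0,-10,0,-1]
}}

```text
time_s: 34.2
tcp_pos: [529.3, 173.6, 388.6]
ee_rot: [0.97, 0.241, 0.002, 0.0]
force: [0.0, -0.1, -0.2]
gripper_width: 0.998
finger_force: 0.0
```

{"method": "send_rows", "body": {
  "series": [-20,0,0,0,-1,-40,0,0,0,-1,-40,0,0,0,-1,-20,0,0,0,-1,0,0,0,0,-1,0,0,0,0,-1,0,0,0,0,-1,0,0,0,0,-1]
}}

```text
time_s: 35.2
tcp_pos: [423.1, 117.6, 385.9]
ee_rot: [0.97, 0.241, -0.0, -0.0]
force: [0.0, 0.5, 0.1]
gripper_width: 0.999
finger_force: 0.0
```

```bash
python3 -c "
from h import *
a=snapshot('top');b=snapshot('side')
save(b,'k.png',(255,90,100,100),6)
"
```

```text
(no output)
```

View pics/k.png

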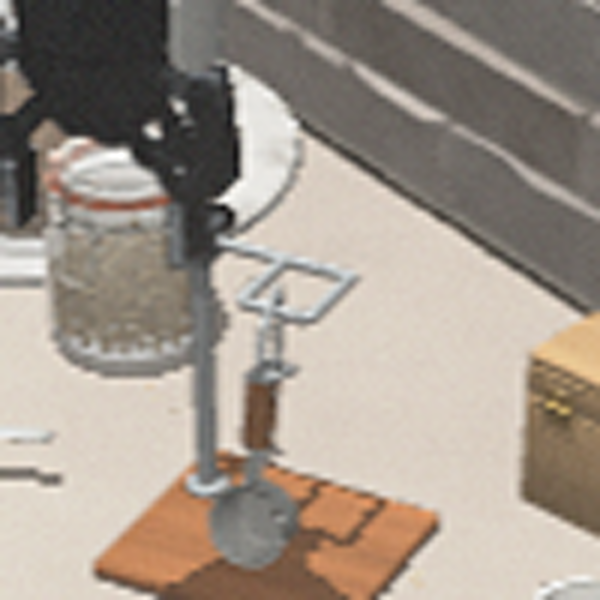

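The side crop (6x, offset 255,90) shows the scoop hanging from the front bar, hook at (278,305) and cup low at (253,520), with the gripper clear of it. I'll wait for the swing to die out and then hand in.

{"method": "send_rows", "body": {
  "series": [0,0,0,0,-1,0,0,0,0,-1,0,0,0,0,-1,0,0,0,0,-1,0,0,0,0,-1,0,0,0,0,-1,0,0,0,0,-1,0,0,0,0,-1]
}}

```text
time_s: 36.3
tcp_pos: [422.7, 117.3, 386.2]
ee_rot: [0.971, 0.241, -0.0, 0.0]
force: [1.5, -0.4, -0.1]
gripper_width: 0.997
finger_force: 0.0
```

{"method": "send_rows", "body": {
  "series": [0,0,0,0,-1,0,0,0,0,-1,0,0,0,0,-1,0,0,0,0,-1,0,0,0,0,-1,0,0,0,0,-1,0,0,0,0,-1,0,0,0,0,-1]
}}

```text
time_s: 37.3
tcp_pos: [422.7, 117.3, 386.2]
ee_rot: [0.971, 0.241, 0.0, -0.0]
force: [-0.3, 1.3, -0.5]
gripper_width: 1.001
finger_force: 0.0
```

{"method": "send_rows", "body": {
  "series": [0,0,0,0,-1,0,0,0,0,-1,0,0,0,0,-1,0,0,0,0,-1,0,0,0,0,-1,0,0,0,0,-1,0,0,0,0,-1,0,0,0,0,-1]
}}

```text
time_s: 38.3
tcp_pos: [422.7, 117.4, 386.2]
ee_rot: [0.97, 0.241, -0.0, -0.0]
force: [0.3, 0.1, 0.4]
gripper_width: 0.998
finger_force: 0.0
```

{"method": "send_rows", "body": {
  "series": [0,0,0,0,-1,0,0,0,0,-1,0,0,0,0,-1,0,0,0,0,-1,0,0,0,0,-1,0,0,0,0,-1,0,0,0,0,-1,0,0,0,0,-1]
}}

```text
time_s: 39.3
tcp_pos: [422.7, 117.4, 386.2]
ee_rot: [0.97, 0.241, -0.0, -0.0]
force: [0.6, 0.4, -0.1]
gripper_width: 1.001
finger_force: 0.0
```

{"method": "send_rows", "body": {
  "series": [0,0,0,0,-1,0,0,0,0,-1,0,0,0,0,-1,0,0,0,0,-1,0,0,0,0,-1,0,0,0,0,-1,0,0,0,0,-1,0,0,0,0,-1]
}}

```text
time_s: 40.3
tcp_pos: [422.7, 117.4, 386.2]
ee_rot: [0.97, 0.241, -0.0, 0.0]
force: [-0.0, -0.4, 1.5]
gripper_width: 0.999
finger_force: 0.0
```

{"method": "send_rows", "body": {
  "series": [0,0,0,0,-1,0,0,0,0,-1,0,0,0,0,-1,0,0,0,0,-1,0,0,0,0,-1,0,0,0,0,-1,0,0,0,0,-1,0,0,0,0,-1]
}}

```text
time_s: 41.3
tcp_pos: [422.7, 117.4, 386.2]
ee_rot: [0.97, 0.241, 0.0, 0.0]
force: [-0.2, 0.3, -0.2]
gripper_width: 0.999
finger_force: 0.0
```

{"method": "send_rows", "body": {
  "series": [0,0,0,0,-1,0,0,0,0,-1,0,0,0,0,-1,0,0,0,0,-1,0,0,0,0,-1,0,0,0,0,-1,0,0,0,0,-1,0,0,0,0,-1]
}}

```text
time_s: 42.3
tcp_pos: [422.7, 117.4, 386.2]
ee_rot: [0.971, 0.241, 0.0, -0.0]
force: [-0.1, -0.4, -0.3]
gripper_width: 1.005
finger_force: 0.0
```

```bash
python3 -c "
from h import *
ref=None
for i in range(12):
  s=snapshot('side')['image'][140:190,285:310].astype(float)
  if ref is not None: print(round(np.abs(s-ref).mean(),2),end=' ')
  else: ref=s
print(observe()['time_s'])"
```

```text
2.16 2.17 2.18 2.14 2.2 2.2 2.29 2.12 2.17 2.14 2.17 42.9
```

Only image noise is left between frames, so the scoop is still. Handing in.

```bash
python3 -c "
from rig import *
print(finish_job())"
```

```text
the job is handed in; nothing more can be done
None
```

The scoop hangs still from the eye's front bar, cup down and with the gripper clear, and the job was handed in at about 43 s; no verdict came back, and the gate being shut was judged from the forces, not seen.

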